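# Hold a glued pull tab at load on the spring tester

### The arm

A 6-joint arm with a two-finger parallel gripper is mounted at the origin on a cart in front of the work surface, level with it; the furniture and walls round the work are solid. World frame = base frame: x ahead of the robot, y to its left, z up, the work surface at z = 0. Lengths are in mm, angles in rad, forces in N, time in s.
With the tool pointing down it reaches from about 275 to 825 mm from the base axis. Payload 5.2 kg.
Tool frame: the origin (TCP) lies at the very end of the fingers, on their centre line; the grasp point (between the pads) lies 19 mm behind it; z points along the fingers, y is the line along which they close (so a half turn about z gives the same grasp; the last joint's range is limited). The gripper opens to 93 mm and grips with 3 to 60 N. Pads are 15 mm wide; open, the fingers measure 128 mm over their backs; the gripper's body (75 mm by 188 mm) begins 65 mm behind the grasp point.
Start: joints at [-1.471, 0.259, 1.535, -0, 1.348, -0.203], TCP at [164.028, -524.976, 183.153] pointing down, gripper open.
Joint ranges: [-3.14, 3.14], [-0.91, 2.08], [0.19, 2.58], [-1.22, 4.36], [0.22, 2.71], [-3.12, 3.12]. Speed limits (rad/s): [2.57, 2.57, 3.14, 3.14, 3.14, 3.14].

### API

Orientations are given as [roll, pitch, yaw] about the fixed x, y, z axes, in that order (R = Rz(yaw) Ry(pitch) Rx(roll)).
In Python, from bench import robot gives the robot as it stands. The module is installed in compiled form; this text tells all that it offers. Calls block until the motion is done:
- robot.move_ptp(position, orientation): joint-space move of the TCP to a pose.
- robot.move_linear(position, ori=None, speed=150, f_stop=None): straight line of the TCP; ori=None keeps the orientation; speed is the mean speed in mm/s. With f_stop (N) it stops when the force on the tool has changed by that much, and returns True; else False.
- robot.move_j(angles): joint-space move.
- robot.move_gripper(opening): opening from 0.0 (shut) to 1.0 (fully open); the grip force is fixed at half the most; returns when the fingers have stopped.
- robot.sleep(seconds).
- robot.inverse_kinematics(position, orientation): joint angles nearest the present ones, or None.
- robot.get_image(name): name is "side" or "top"; returns a dict with "img" (384x512x3 uint8, blue, green, red), "fovy" (degrees; the focal length in pixels is half the picture's height over the tangent of half this angle, whatever the lens; pixels are square), "cx", "cy" (the principal point, pixels), "eye" and "orientation" of the camera in the world. Camera axes: x right, y down, z forward; pixel columns grow to the right and rows downward; lengths in mm; the calibration is good to about 2 mm. A picture is of the moment at which its call begins. There is no depth.
A pose or a line that the arm cannot do raises robot.MotionError and nothing moves.
- robot.hand_in(): hands the job in; it is judged then, once.
Readings, each from a call of its own:
- robot.current_t(): time.
- robot.current_qpos(): joint angles.
- robot.current_joint_vel(): joint speeds.
- robot.current_joint_efforts(): joint torques, N m.
- robot.current_tcp_pos(): TCP position.
- robot.current_eef_rot(): TCP orientation.
- robot.current_contact_force(): force on the tool from outside, world axes, zero at the start.
- robot.current_ft_torque(): the same for the moment, N m.
- robot.current_gripper_width(): opening from 0.0 (shut) to 1.0 (fully open).
- robot.current_finger_force(): force on a finger pad.
Only numpy, scipy, OpenCV 4.12 (cv2) and the standard library are available. Lean on these libraries where they do the work, as an engineer would, in place of code of your own. Each camera call takes 0.05 s, during which the arm holds its last target. There are 200 camera calls.

### The job

On the grey pull tester, take the blue tab that is glued upright on the sliding carriage and draw it gently out against the return spring, straight along the rods, until the carriage's black pointer stands over the red band; do not pull past the band. Keep the pointer over the band for at least three seconds, and finish while still holding it there: do not let go, the spring would snap it back. The tab is only glued on, so grip it with no more than about 20 N; leave the other things on the bench alone.

Things in the scene. Friction and masses are not known exactly. Their poses are not given: they have to be found in the camera images.
- tester: Grey base plate, 320 x 130 x 12 mm, fixed, on rubber feet (a 4 mm black mat covers part of the bench). Origin: centre of the plate's underside, 5 mm up; x along its two steel rods, z up. The carriage is pulled to the tester's own -x, roughly towards the robot. Dark end blocks (top 46 mm above the bench) at x = -145 and +145 mm; white scale bar along x at y = -50 mm, top 31 mm above the bench.
- carriage (a joint): Travel of the flat white-topped carriage (60 x 68 mm, top 47.5 mm up) along the rods: 0 m = home, where it starts and where the spring returns it; grows as it is pulled to the tester's -x; hard stop at 0.105 m. At travel q the tab's axis is at x = 75 mm - q, y = +10 mm in the tester's frame. The spring pulls back with 3.2 N at home and 70 N/m more (6 to 9 N at the band); little friction.
- tab_head (a point): Centre of the flat top of the blue nylon tab, 74 mm above the bench; moves with the carriage. The tab is an upright mushroom 26 mm tall: foot disc 30 mm across, 3 mm thick; stem 8 mm thick; head 13 mm across in the top 6 mm. Fingers can straddle it from above in any direction, tips down to about 54 mm above the bench; nothing on the tester is taller.
- pointer (a point): The black pointer, a bar 2.5 mm wide along the tester's x that sticks out of the carriage's -y side over the scale bar, 39 mm above the bench; this point is above the middle of the scale bar, at the same x as the tab. Moves with the carriage.
- band_top (a point): Middle of the top of the red band, a red clip fixed across the white scale bar, 12 mm wide along the tester's x (6 mm either side of this point), 18 mm across, top 34 mm above the bench. Its axes are the tester's. It stands where the carriage's travel is 45 to 85 mm.
- bottle: Loose clear spray bottle, 38 mm across, 120 mm tall, standing upright; origin at the centre of its base. Leave it alone.
- bowl: Loose dark blue bowl, 145 mm across, 68 mm tall; origin at the centre of its base. Leave it alone.
- disc: Loose black adapter disc, 55 mm across, 19 mm tall; origin at the centre of its base. Leave it alone.
- spare_tab: Loose blue tab with a 36 x 28 mm rectangular foot, 26 mm tall, standing on the bench; origin at the centre of its base. It is not the tab to pull: leave it alone.
- nut: Loose black thumb nut, 20 mm across, 9 mm tall, flat on the bench; origin at the centre of its base. Leave it alone.

How it is judged:
By the outcome, as a careful person would: the job done as asked, in the order asked, and still so for the second after the job is handed in, while the arm keeps its last pose, push and grip.
It also fails if it takes over 48 s, if anything falls off the work surface, if the arm or the gripper's body presses on something with over 40 N, if the wrist force passes 120 N, or if a joint passes its speed limit or range.

## Working session

There is one attempt and no reset: what is moved stays moved. The work goes in short steps, each a Python script; the robot and the scene stay as the last script left them, time stands still between calls to the robot, and variables do not carry over. Pictures are saved under pics/ and viewed, at most 10 in all, crops included, and the job is handed in when it is done.

```bash
mkdir -p pics
cat > h.py <<'E'
import numpy as np, cv2
from scipy.spatial.transform import Rotation as R
from bench import robot
def snap(n,f):
    d=robot.get_image(n); cv2.imwrite(f,d["img"]); return d
def cam(d):
    h=d["img"].shape[0]; f=h/2/np.tan(np.radians(d["fovy"])/2)
    return f,R.from_euler('xyz',d["orientation"]).as_matrix(),np.array(d["eye"])
def ray(d,u,v,z):
    f,M,e=cam(d); r=M@np.array([(u-d["cx"])/f,(v-d["cy"])/f,1]); return e+r*(z-e[2])/r[2]
def proj(d,p):
    f,M,e=cam(d); c=M.T@(np.array(p)-e); return c[:2]/c[2]*f+[d["cx"],d["cy"]]
E
python3 - <<'E'
from h import *
for n in("side","top"):
    d=snap(n,f"pics/{n}0.png"); print(n,d["fovy"],d["cx"],d["cy"],d["eye"],d["orientation"])
print(robot.current_t(),robot.current_eef_rot())
E
```

```text
side 57.48592322526585 252.4196362124446 193.28798305049654 [ 445.6963504  -676.91085898  678.89251352] [-2.311246    0.01922896 -0.19018709]
top 55.72568016207147 253.84520102442676 192.60316702652884 [ 487.929072    -37.55333312 1099.55408704] [-3.09380456  0.00455901 -1.56814421]
0.1 [-3.14007591e+00 -3.06640327e-04  3.02829230e-01]
```

View pics/top0.png

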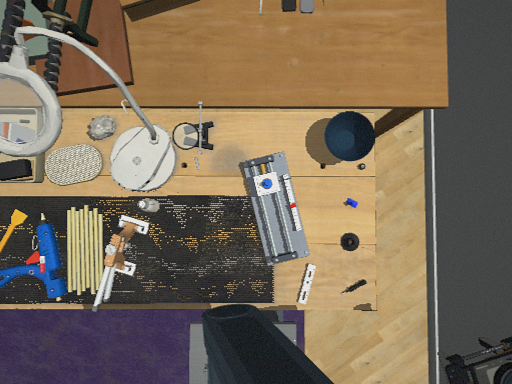

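View pics/side0.png

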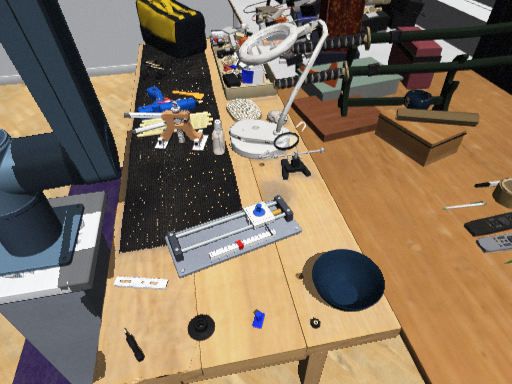

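The top view shows the tester from about (262,157) to (290,260), with the tab near (267,183) and the red band near (294,205). The side view shows the tab near (260,210) and the band near (240,244). I'll measure these with colour blobs and an enlarged crop.

Run:
```python
from h import *
T=snap("top","pics/t1.png"); S=snap("side","pics/s1.png")
def blob(d,c,x0,x1,y0,y1):
    im=d["img"].astype(int)[y0:y1,x0:x1]; b,g,r=im[...,0],im[...,1],im[...,2]
    m=(b>r+60)&(b>g+40) if c=='b' else (r>g+80)&(r>b+80)
    v,u=np.nonzero(m); return u.mean()+x0,v.mean()+y0,len(u)
for d,n,w in((T,'T',(240,312,145,270)),(S,'S',(160,305,190,280))):
    for c,z in(('b',72),('r',34)):
        u,v,k=blob(d,c,*w); print(n,c,u,v,k,ray(d,u,v,z))
a=cv2.resize(T["img"][145:270,235:320],None,fx=4.7,fy=4.7,interpolation=cv2.INTER_CUBIC)
b=cv2.resize(S["img"][190:280,160:305],None,fx=2.6,fy=2.6,interpolation=cv2.INTER_CUBIC)
c=np.zeros((590,400+377,3),np.uint8); c[:a.shape[0],:a.shape[1]]=a[:590]; c[:b.shape[0],400:400+b.shape[1]]=b; cv2.imwrite("pics/crop1.png",c)
```

```text
T b 266.6027397260274 183.23287671232876 73 [563.74722919 -68.84234192  72.        ]
T r 292.5652173913044 205.26086956521738 23 [ 502.01148187 -146.14463689   34.        ]
S b 258.65625 210.07291666666666 96 [563.20397712 -85.3294591   72.        ]
S r 239.675 243.775 40 [ 504.10107131 -148.72253439   34.        ]
```

View pics/crop1.png

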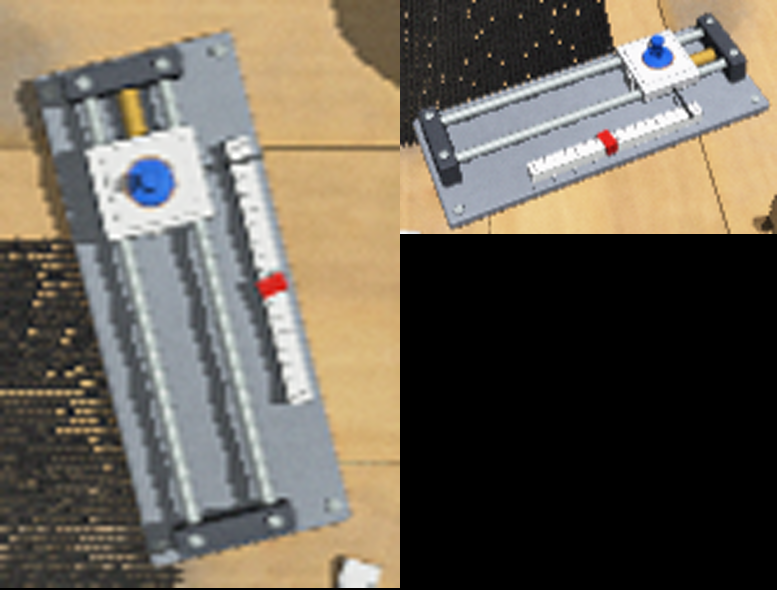

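The crop gives these corners in the top view: far-right (232,33), near-right (350,520), near-left (155,565) and far-left (35,78). In the side view the near-right corner is (450,228), the far-right is (768,97), and the head is at (657,40). I'll fit the tester pose to both views.

```bash
cat > fit.py <<'E'
from h import *
from scipy.optimize import least_squares
T=robot.get_image("top"); S=robot.get_image("side")
t=lambda u,v:((u+.5)/4.7-.5+235,(v+.5)/4.7-.5+145)
s=lambda u,v:((u-400+.5)/2.6-.5+160,(v+.5)/2.6-.5+190)
obs=[(T,t(232,33),(160,-65,17)),(T,t(350,520),(-160,-65,17)),(T,t(155,565),(-160,65,17)),(T,t(35,78),(160,65,17)),
(S,s(450,228),(-160,-65,16)),(S,s(768,97),(160,-65,16)),
(T,(266.6,183.23),(75,10,55)),(S,s(657,41),(75,10,73)),
(T,(292.57,205.26),('b',-50,33)),(S,(239.7,243.8),('b',-50,32))]
def W(p,l):
    x=75-p[3] if l[0]=='b' else l[0]; c,q=np.cos(p[2]),np.sin(p[2]); return [p[0]+c*x-q*l[1],p[1]+q*x+c*l[1],l[2]]
def res(p): # small per-camera pixel offsets absorb the calibration error
    return np.r_[np.concatenate([proj(d,W(p,l))-o+(p[4:6] if d is T else p[6:8]) for d,o,l in obs]),p[4:]/1.0]
r=least_squares(res,[490,-95,.2,65,0,0,0,0],loss="soft_l1"); p=r.x
E
python3 - <<'E'
from fit import *
print(p.round(3)); print(res(p)[:20].reshape(-1,2).round(2)); print("tab",W(p,(75,10,74)),"band",W(p,('b',-50,34)),robot.current_t())
E
```

```text
[ 4.9522e+02 -9.7264e+01  2.4600e-01  7.8972e+01  2.9000e-02  2.6700e-01
  1.3300e-01 -1.2000e-02]
[[-0.38 -0.83]
 [ 1.04 -0.17]
 [-0.11  0.92]
 [-0.53  0.03]
 [-0.43 -0.58]
 [ 0.8   2.69]
 [ 0.    0.09]
 [-0.15 -0.33]
 [ 0.19 -0.26]
 [-0.22 -0.11]]
tab [np.float64(565.5163801919647), np.float64(-69.27393593809136), 74] band [np.float64(503.56261549961977), np.float64(-146.7230919313602), 34] 0.3
```

The fit is good to about 1 px: tab at (565.5, -69.3), yaw 0.246, band at travel of about 79 mm. I'll close along the rods, so the far finger carries the spring load and the grip can stay light.

Run:
```python
from h import *
pi=np.pi
best=None
for y in(.246+pi/2,.246-pi/2):
    q=robot.inverse_kinematics([565.5,-69.3,140],[pi,0,y]); print(y,None if q is None else np.round(q,2))
    if q is not None and (best is None or abs(q[5])<abs(best[1][5])): best=(y,q)
y=best[0]
robot.move_ptp([565.5,-69.3,140],[pi,0,y])
robot.move_gripper(0.45)
print(robot.move_linear([565.5,-69.3,57],speed=80,f_stop=6))
print(robot.current_t(),robot.current_tcp_pos(),robot.current_eef_rot(),robot.current_contact_force(),robot.current_gripper_width())
d=snap("side","pics/s2f.png"); t=snap("top","pics/t2f.png")
a=cv2.resize(d["img"][130:280,160:320],None,fx=3.7,fy=3.7,interpolation=cv2.INTER_CUBIC); cv2.imwrite("pics/s2.png",a)
```

```text
1.8167963267948966 [-0.32  0.33  1.55  0.    1.26 -0.56]
-1.3247963267948966 [-0.32  0.33  1.55 -0.    1.26  2.58]
False
4.6333 [565.98698498 -69.4555659   57.5816736 ] [3.14062590e+00 5.85297183e-04 1.81679682e+00] [0.13374349 0.03796809 1.03328322] 0.4529260448682269
```

View pics/s2.png

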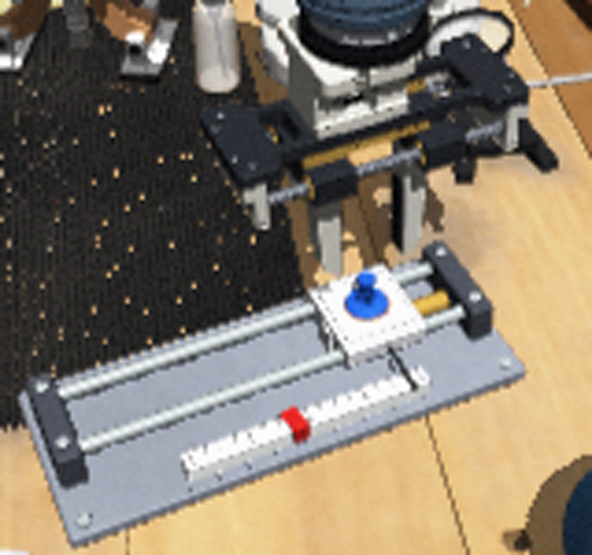

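The picture shows the finger tips at crop (330,265) and (405,250), beyond the tab head at (366,278). That looks off, so I'll check what the calibration predicts for the TCP.

Run:
```python
from h import *
S=robot.get_image("side");T=robot.get_image("top")
c=lambda p:((p-[160,130]+.5)*3.7-.5).round(0)
P=np.array(robot.current_tcp_pos()); a=np.array([np.cos(.246),np.sin(.246),0])
print(robot.current_t(),P,"tcp",c(proj(S,P)),c(proj(S,P+21*a)),c(proj(S,P-21*a)),"head",c(proj(S,[565.5,-69.3,74])))
i=lambda d:[np.round(d[k],3) for k in("fovy","cx","cy","eye","orientation")]
print(i(S),i(T))
cv2.imwrite("pics/t3.png",cv2.resize(T["img"][130:290,200:350],None,fx=3.7,fy=3.7,interpolation=cv2.INTER_CUBIC))
u=lambda x,y:(160+(x+.5)/3.7-.5,130+(y+.5)/3.7-.5)
print("tips",[ray(S,*u(*q),57.6) for q in((330,268),(405,252))],"head",ray(S,*u(366,278),74), "foot",ray(S,*u(367,306),50))
```

```text
4.8333 [565.84696613 -69.4015592   57.52025416] tcp [366. 296.] [393. 286.] [337. 306.] head [365. 278.]
[np.float64(57.486), np.float64(252.42), np.float64(193.288), array([ 445.696, -676.911,  678.893]), array([-2.311,  0.019, -0.19 ])] [np.float64(55.726), np.float64(253.845), np.float64(192.603), array([ 487.929,  -37.553, 1099.554]), array([-3.094,  0.005, -1.568])]
tips [array([547.18984703, -37.77707529,  57.6       ]), array([601.53771611, -32.84257793,  57.6       ])] head [566.29694738 -69.1492142   74.        ] foot [566.25844728 -71.82065368  50.        ]
```

View pics/t3.png

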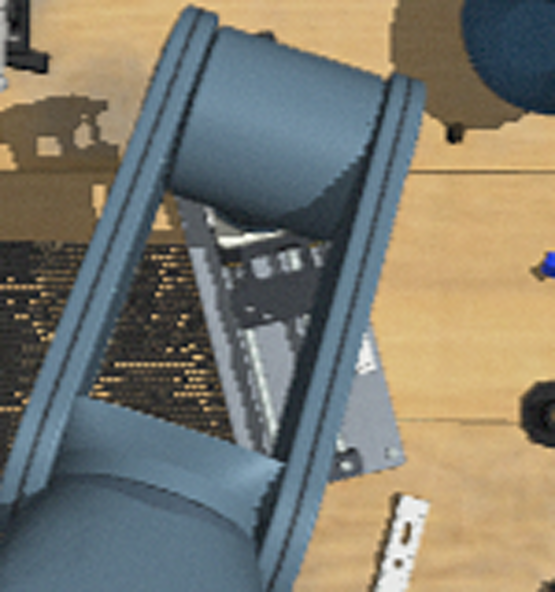

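The top view is blocked by the arm. The side view suggests the finger ends are 30 mm higher than expected, so I'll take a closer look at the current side view.

Run:
```python
from h import *
robot.sleep(0.2)
S=robot.get_image("side")
cv2.imwrite("pics/s3.png",cv2.resize(S["img"][160:235,215:305],None,fx=7.8,fy=7.8,interpolation=cv2.INTER_CUBIC))
print(robot.current_tcp_pos(),robot.current_qpos(),robot.current_gripper_width())
```

```text
[565.54192473 -69.30324817  57.08726341] [-3.17646022e-01  4.06119417e-01  1.65361831e+00  4.54234491e-07
  1.08170616e+00 -5.63684640e-01] 0.45125304624572876
```

View pics/s3.png

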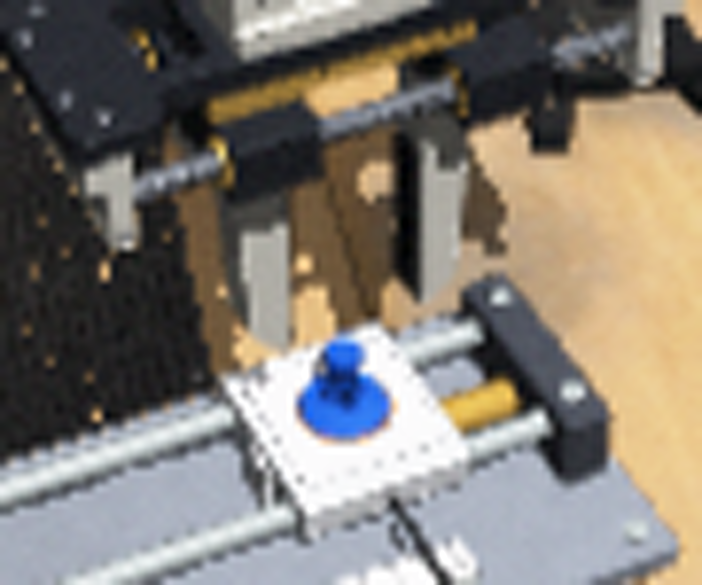

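Across the picture the fingers match the prediction, but the ends appear about 30 mm higher. A slow close, stopping at first touch, will tell whether the tab is between the fingers.

Run:
```python
from h import *
w0=0
for o in [.25,.18]+list(np.arange(.165,.1,-.01)):
    robot.move_gripper(float(o)); F=robot.current_finger_force(); w=robot.current_gripper_width()
    print(round(o,3),round(w,4),F,np.round(robot.current_contact_force(),2),round(robot.current_t(),2))
    if np.max(np.abs(F))>2: break
S=robot.get_image("side")
cv2.imwrite("pics/s4.png",cv2.resize(S["img"][160:235,215:305],None,fx=7.8,fy=7.8,interpolation=cv2.INTER_CUBIC))
```

```text
0.25 0.2504 0.0 [ 0.29  1.2  -0.49] 5.63
0.18 0.181 0.0 [-1.24  0.2   1.22] 6.02
0.165 0.1655 0.0 [0.65 0.54 0.27] 6.27
0.155 0.1571 0.0 [-0.48 -0.17  0.57] 6.49
0.145 0.1448 0.0 [0.37 0.5  0.1 ] 6.72
0.135 0.1376 0.0 [-0.69  0.92 -0.13] 6.94
0.125 0.1245 0.0 [ 0.3  -0.03  0.29] 7.17
0.115 0.1162 0.0 [ 0.32 -0.37 -0.14] 7.39
0.105 0.1052 0.0 [ 0.1   0.46 -0.17] 7.62
```

View pics/s4.png

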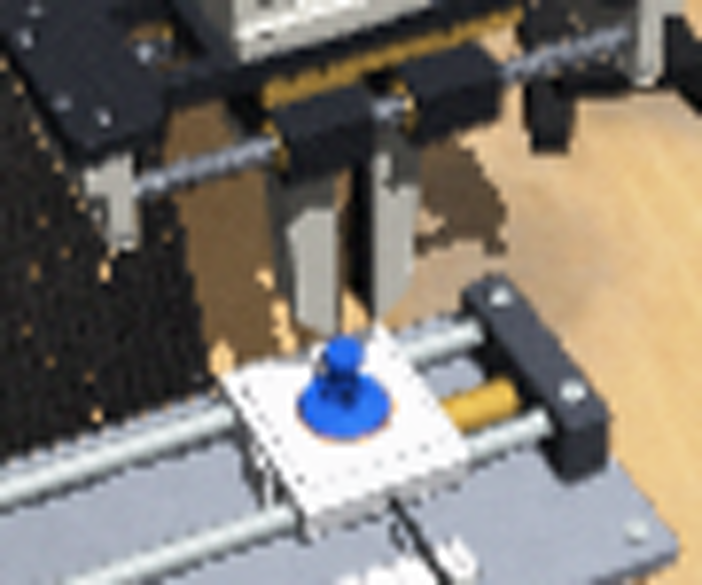

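The fingers closed to 0.105 with no contact, so the tab isn't between them. The tip midpoint is at crop (352,328), where the prediction was (343,390). I'll use the gripper-body end visible in the earlier top view (crop t3, around (245,325)) to tell a z offset from a y offset.

Run:
```python
from h import *
T=robot.get_image("top");S=robot.get_image("side")
a=np.array([np.cos(.246),np.sin(.246),0]);b=np.array([-a[1],a[0],0]);P=np.array([565.5,-69.3,57])
ct=lambda p:((proj(T,p)-[200,130]+.5)*3.7-.5).round(0)
cs=lambda p:((proj(S,p)-[215,160]+.5)*7.8-.5).round(0)
for n,o in(("0",[0,0,0]),("z",[0,0,30]),("y",[3,31,0])):
    o=np.array(o)
    print(n,"bodyend L/R top",[ct(P+o-94*a+s*37.5*b+[0,0,h]) for h in(84,120) for s in(1,-1)],"side tip",cs(P+o),"side body",[cs(P+o-94*a+s*37.5*b+[0,0,h]) for h in(84,120) for s in (1,-1)])
for z in (57,87): print(z, ray(S,215+352.5/7.8-.5,160+328.5/7.8-.5,z))
```

```text
0 bodyend L/R top [array([232., 329.]), array([335., 304.]), array([233., 331.]), array([340., 304.])] side tip [341. 391.] side body [array([  1., 211.]), array([ 95., 369.]), array([-10., 118.]), array([ 86., 275.])]
z bodyend L/R top [array([233., 330.]), array([339., 304.]), array([234., 332.]), array([344., 304.])] side tip [340. 324.] side body [array([ -8., 134.]), array([ 87., 291.]), array([-20.,  36.]), array([ 78., 192.])]
y bodyend L/R top [array([189., 325.]), array([291., 300.]), array([188., 326.]), array([294., 300.])] side tip [331. 325.] side body [array([  0., 145.]), array([ 91., 294.]), array([-11.,  52.]), array([ 82., 200.])]
57 [574.87810686 -41.33505569  57.        ]
87 [568.64639863 -71.99513551  87.        ]
```

The top view agrees with the reported xy, so the fingers really are about 30 mm higher than the reported TCP. I'll reopen, go down guarded by f_stop, and check with the camera.

Run:
```python
from h import *
robot.move_gripper(.4)
print(robot.move_linear([565.5,-69.3,32],speed=60,f_stop=5))
robot.sleep(.2)
print(robot.current_t(),robot.current_tcp_pos(),robot.current_contact_force(),robot.current_gripper_width())
S=robot.get_image("side")
cv2.imwrite("pics/s5.png",cv2.resize(S["img"][160:235,215:305],None,fx=7.8,fy=7.8,interpolation=cv2.INTER_CUBIC))
```

```text
False
9.1917 [565.8547405  -69.41815017  32.38048008] [-0.69159671 -0.49410437  0.23131948] 0.40394855054973017
```

View pics/s5.png

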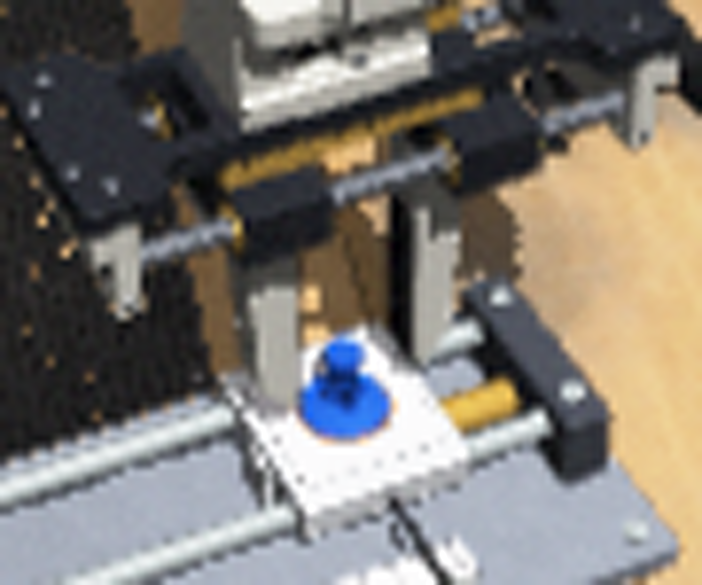

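The finger tips now straddle the tab, at (275,405) and (425,362) around the stem at (345,380), about 60 mm up. I'll lower 3 mm more and close in small steps while watching the force.

Run:
```python
from h import *
print(robot.move_linear([566.5,-69.1,29.5],speed=40,f_stop=5), robot.current_contact_force())
robot.move_gripper(.2); o=.18
while o>.07:
    robot.move_gripper(float(o)); F=robot.current_finger_force(); w=robot.current_gripper_width()
    print(round(o,3),round(w,4),round(float(F),2),np.round(robot.current_contact_force(),1),round(robot.current_t(),2))
    if F>5: break
    o-= .01 if F<.5 else .004
```

```text
False [-0.28901454  0.29793687 -0.55795874]
0.18 0.1785 0.0 [-0.3 -0.7  0.2] 10.32
0.17 0.1705 0.0 [-0.4  0.3 -0.8] 10.54
0.16 0.1612 0.0 [ 0.6 -0.2  0.5] 10.77
0.15 0.1497 0.18 [-0.1 -0.   0. ] 10.99
0.14 0.1385 1.04 [-1.4 -1.   1.1] 11.22
0.136 0.1353 1.76 [-4.5 -1.8  1.9] 11.43
0.132 0.1327 2.58 [-4.9 -1.5  2.7] 11.65
0.128 0.1311 2.86 [-5.7 -2.   2.4] 11.87
0.124 0.13 5.22 [-6.2 -2.6  2.3] 12.08
```

The tab is gripped at a width of about 12.5 mm with about 5 N. Next is a gentle pull along the rods in two stages, watching the forces.

Run:
```python
from h import *
a=np.array([np.cos(.246),np.sin(.246),0]);b=np.array([-a[1],a[0],0])
P0=np.array([566.5,-69.1,29.5])
for s in(5,15,40,68):
    robot.move_linear(list(P0-s*a),speed=25)
    f=np.array(robot.current_contact_force()); p=np.array(robot.current_tcp_pos())
    print(s,"along %.1f lat %.1f z %.1f"%(f@a,f@b,f[2]),"F",round(float(robot.current_finger_force()),2),"w",round(robot.current_gripper_width(),4),((p-P0)@a).round(2),round(robot.current_t(),2))
robot.sleep(.2)
S=robot.get_image("side");T=robot.get_image("top")
x=cv2.resize(S["img"][180:270,180:300],None,fx=6.5,fy=6.5,interpolation=cv2.INTER_CUBIC); cv2.imwrite("pics/s6.png",x)
np.save("S6.npy",S["img"]);np.save("T6.npy",T["img"])
```

```text
5 along 3.9 lat 1.2 z -4.8 F 5.18 w 0.129 -3.95 12.43
15 along 3.6 lat 1.2 z -3.8 F 5.18 w 0.1238 -15.23 12.98
40 along 6.3 lat 2.3 z -4.0 F 5.27 w 0.1259 -39.56 14.13
68 along 6.7 lat 2.6 z -6.6 F 5.42 w 0.1244 -66.99 15.4
```

View pics/s6.png

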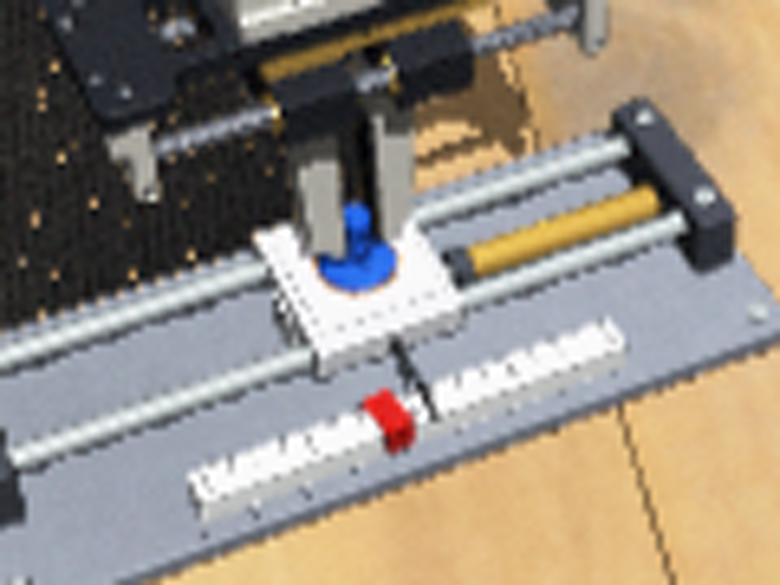

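The tab is held and the carriage has been drawn out. The pointer runs from (397,345) to (435,415), just short of the red band, whose top is around (388,408). I'll measure the remaining gap in the tester frame.

Run:
```python
from h import *
S=robot.get_image("side"); O=np.array([495.22,-97.26]); y=.246; a=np.array([np.cos(y),np.sin(y)]);b=np.array([-a[1],a[0]])
def tf(u,v,z,crop=True):
    if crop: u,v=180+(u+.5)/6.5-.5,180+(v+.5)/6.5-.5
    d=ray(S,u,v,z)[:2]-O; return np.round([d@a,d@b],1)
for q in((400,350),(418,385),(432,412)): print("ptr",tf(*q,39))
for q in((365,399),(391,390),(412,428),(386,408)): print("band",tf(*q,34))
im=S["img"].astype(int)[230:262,230:250]; m=(im[...,2]>im[...,1]+70)&(im[...,2]>im[...,0]+70)
v,u=np.nonzero(m); print("red cen",tf(u.mean()+230,v.mean()+230,32,False),"shoulder bar -y edge 31:",tf(205,500,31),tf(622,345,31))
```

```text
ptr [ 10.5 -28.1]
ptr [  9.7 -46.4]
ptr [  9.1 -60.2]
band [ -9.  -40.1]
band [  1.3 -40.3]
band [  1.1 -60. ]
band [ -3.7 -47.4]
red cen [ -3.3 -51.6] shoulder bar -y edge 31: [-77.1 -55.4] [ 89.  -55.8]
```

The pointer is at x of about 9.6 and the band centre at about -3.8, so there are 13.2 mm to go. I'll draw it out slowly, then check.

Run:
```python
from h import *
a=np.array([np.cos(.246),np.sin(.246),0]);b=np.array([-a[1],a[0],0])
P0=np.array([566.5,-69.1,29.5])
robot.move_linear(list(P0-81*a),speed=12); robot.sleep(1)
f=np.array(robot.current_contact_force()); p=np.array(robot.current_tcp_pos())
print("along %.1f lat %.1f z %.1f"%(f@a,f@b,f[2]),robot.current_finger_force(),robot.current_gripper_width(),(p-P0)@a,robot.current_t())
S=robot.get_image("side")
cv2.imwrite("pics/s7.png",cv2.resize(S["img"][195:265,205:285],None,fx=8,fy=8,interpolation=cv2.INTER_CUBIC))
```

```text
along 8.5 lat 2.2 z -6.5 5.536953415721655 0.12486322125381336 -79.64740612229065 17.9833
```

View pics/s7.png

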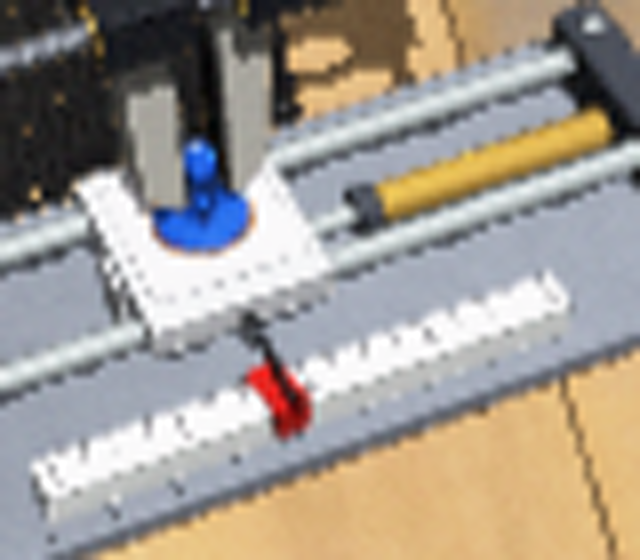

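The pointer now lies over the red band, from (250,325) to (292,398), slightly to the far side of centre. I'll measure that and trim it.

Run:
```python
from h import *
S=robot.get_image("side"); O=np.array([495.22,-97.26]); y=.246; a=np.array([np.cos(y),np.sin(y)]);b=np.array([-a[1],a[0]])
def tf(u,v,z):
    d=ray(S,205+(u+.5)/8-.5,195+(v+.5)/8-.5,z)[:2]-O; return np.round([d@a,d@b],1)
for q in((266,345),(284,383),(290,395)): print("ptr",tf(*q,39))
for q in((247,379),(276,366),(309,407)): print("band",tf(*q,34))
```

```text
ptr [ -2. -37.]
ptr [ -2.9 -52.6]
ptr [ -3.2 -57.5]
band [-10.8 -42.6]
band [ -1.  -41.7]
band [  1.5 -60.3]
```

Run:
```python
from h import *
a=np.array([np.cos(.246),np.sin(.246),0]);P0=np.array([566.5,-69.1,29.5])
robot.move_linear(list(P0-82*a),speed=8); robot.sleep(4)
p=np.array(robot.current_tcp_pos()); print((p-P0)@a,robot.current_finger_force(),robot.current_gripper_width(),robot.current_t())
print(robot.hand_in())
```

```text
-80.65978648410717 5.534269195050001 0.12878913534666644 22.3583
the job is handed in; nothing more can be done
None
```

The job is handed in with the arm still holding the tab: the pointer is over the red band, about 0.2 mm from its centre by my estimate, after a hold of more than 4 s with about 5.5 N on the finger pad, finishing at 22 s.

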